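# Set the spout of a cigar draw-tester holder to its inlet and clamp it

### The job

Get the draw tester ready: swing its clamp fully open, stand the holder that has a single side spout in the tester's round seat with the spout pointing squarely at the middle of the inlet block, then swing the clamp back over the holder's flange until it is fully home. Leave the other things on the desk standing where they are.

Things in the scene. Friction and masses are not known exactly. Their poses are not given: they have to be found in the camera images.
- holder: Single-spout holder to fit: flange 54 mm across, 6 mm thick, foot edge bevelled 2.5 mm; round aluminium body 34 mm across, to 70 mm height; one round side spout 12 mm across, axis 18 mm above the underside, reaching 38 mm from the axis. Loose, about 200 g, upright at any yaw. Origin: centre of underside; z up; x along the spout. Grip the body over 25 mm above the underside, clear of the spout.
- spout (a point): Tip of the holder's spout, 38 mm from the holder's axis and 18 mm above its underside.
- tester: Draw tester, grey instrument fixed on either side of the desk. Origin: on the desk below the seat's centre; z up. Deck 45 mm above the desk, spanning x -64 to 70, y -80 to 106 mm. Gauge tower at its +y side (y 59 to 103 mm, 85 mm long in x) up to 120 mm above the desk; inlet block on its +x side; clamp on its -y side, its handle reaching 107 mm from the seat axis.
- seat (a point): Centre of the seat floor on the tester's deck, 45 mm above the desk: flat round seat inside a steel lip 4 mm high, 59 mm across inside, open above. The holder's flange fits with 2.5 mm play all round (the bevel helps it in) and turns freely. Axes as the tester's.
- inlet (a point): Middle of the inlet block's face, the mark the spout must face: 45 mm from the seat axis along the tester's +x, 18 mm above the seat floor. Block 24 mm wide, 14 deep, 27 high above the deck, a dark line along its top. Holder rightly set: its x along the tester's x, spout tip about 7 mm short of this point.
- clamp (a joint): Clamp angle, rad: 0 = open (claw to the tester's -x, post to +x), 1.571 = home (claw to +y over the flange, post to -y); clockwise from above. Stops at both ends; stays where left; friction 0.08 N m. Starts near home, blocking the seat. Claw 12 mm wide, 8.5 to 16.5 mm above the seat floor, reaches 28 mm from the pivot: a holder not seated flat or with its spout to the clamp blocks it.
- clamp_pivot (a point): Clamp's vertical turning axis at deck height: 50 mm from the seat axis along the tester's -y. Its hub, 22 mm across, is 20 mm high.
- clamp_grip (a point): Point to grip on the clamp's upright black handle post, on the post's axis, 50 mm from the pivot and 40 mm above the deck (85 mm above the desk). The post is round, 14 mm across, standing from 16.5 to 54.5 mm above the deck; it can be pinched from above and led round the arc without turning the gripper.
- tee_holder: Bystander: another holder, like the first but with two spouts pointing opposed ways (reaching 33 mm each way along its x), flange 48 mm across, 70 mm high. Loose. Not to be used or moved. Origin: centre of its underside.
- paste_jar: Bystander: closed jar, 50 mm across, 68 mm high, loose. Origin: centre of its underside.
- cap_punch: Bystander: turned brass cap punch standing upright, 40 mm across its foot, waisted, 62 mm high, loose. Origin: centre of its underside.
- weight: Bystander: dark steel cylinder 46 mm across, 45 mm high, loose. Origin: centre of its underside.
- stamp: Bystander: wooden block 55 x 30 mm, 45 mm high, loose. Origin: centre of its underside.
- cup: Bystander: open white cup, 56 mm across, 60 mm high, loose. Origin: centre of its underside.
- cutter: Bystander: bench cutter fixed to the desk on the other side from the tester: wooden base 130 x 150 mm, steel frame and handle up to 120 mm high. Origin: centre of its underside.
Things that resemble listed ones, but are neither listed nor needed, are in the scene too. What is shaped like the holder but blue is not meant.

How it is judged:
By the outcome, as a careful person would: the job done as asked, in the order asked, and still so for the second after the job is handed in, with the robot touching nothing.
It also fails if it takes over 67 s, if anything falls off the work surface, if the arm or the gripper's body presses on something with over 40 N, if the wrist force passes 120 N, or if a joint passes its speed limit or range.

### The arm

A 6-joint arm with a two-finger parallel gripper is mounted at the origin on the work surface. World frame = base frame: x ahead of the robot, y to its left, z up, the work surface at z = 0. Lengths are in mm, angles in rad, forces in N, time in s.
With the tool pointing down it reaches from about 400 to 925 mm from the base axis. Payload 12.5 kg.
Tool frame: the origin (TCP) lies midway between the tips of the shut fingers; the grasp point (between the pads) lies 19 mm behind it; z points along the fingers, y is the line along which they close (so a half turn about z gives the same grasp; the last joint's range is limited). The gripper opens to 95 mm and grips with 3 to 60 N. Pads are 20 mm wide; open, the fingers measure 119 mm over their backs; the gripper's body (75 mm by 180 mm) begins 59 mm behind the grasp point.
Start: joints at [-1.27, 0.491, 1.559, -0, 1.092, -0.106], TCP at [247.319, -574.003, 214.661] pointing down, gripper open.
Joint ranges: [-3.1, 3.1], [-0.84, 2.19], [0.05, 2.79], [-1.13, 4.28], [0.06, 2.93], [-2.69, 2.69]. Speed limits (rad/s): [2.22, 2.22, 2.79, 3.14, 3.14, 3.14].

### API

Orientations are given as [roll, pitch, yaw] about the fixed x, y, z axes, in that order (R = Rz(yaw) Ry(pitch) Rx(roll)).
In Python, from cell import env gives the robot as it stands.
- The arm moves only by the tool carry_out, never from a script. Its argument "series" is a list of rows, each a list of 4 numbers: the shift along the world's x, y, z normalised to -1 to 1, where 1 is 5 cm, then the turn about the world's z normalised to -1 to 1, where 1 is 6 degrees. In form: [[x, y, z, turn], ...]. A call has exactly 5 rows; each row shifts and turns the commanded pose from where the row before left it; what a row does not reach is not made up. A row lasts 1/10 s, in which the tool goes at most 50 mm and 8.59 degrees, less where a joint would pass 70% of its speed; a pose out of reach is approached as far as the arm can. A call with a number of a shift or a turn outside -1 to 1 is refused whole. A call with a gripper value outside its range is refused whole. "fingers" is the closure, from -1 (fully open) to 1 (shut), set as the call begins (left out, the last holds). The fingers move at their own pace and stop on an object; the grip force is fixed at half the most. Time passes only in rows, so rows that do not move let the fingers close, or fill a call up. It gives the time, the measured TCP pose, the force, the opening and the grip force at its end, in the units of the state.
- env.state(): the state, without advancing time (a new reading comes with each control period).
- env.read_camera(name): name is "scene" or "side" or "wrist"; returns the picture (384x512x3 uint8, red, green, blue); there is no depth.
- env.calibration(name): a dict with "K" (3x3 intrinsics, pixels), "pose" (4x4, takes a point from camera to world coordinates). Camera axes: x right, y down, z forward; pixel columns grow to the right and rows downward; lengths in mm; the calibration is good to about 2 mm. The wrist camera is an equidistant fisheye: a pixel r from the principal point sees the ray r / f radians off the axis. A picture is of the moment at which its call begins: read the wrist's pose just before it. calibration takes no time and is no camera call; for the wrist camera it gives the pose at the moment of the call.
- env.job_done(): hands the job in; it is judged then, once.
Trained networks look in the newest picture that a camera, given by its name, has taken for a name from the list of things; names that differ only in an ending like _2 or _b are one class to them, and where a whole thing is asked for, a point or a joint stands for the part that bears it (a point fixed in the world has none). Each returns a list of dicts, best first, with "conf" (0 to 1); they miss things now and then, are a little off and sometimes report something else, mostly with a low value. They report only what shows in the picture. A call takes as long as a camera call. They do not tell look-alikes from the thing itself.
- env.look_for(camera, label): "position" ([row, column] as shares, 0 to 1, of the picture: columns of its width, rows of its height, amid what is visible of it).
The state is a dict: "t": time; "joints": joint angles; "qvel": joint speeds; "tau": joint torques, N m; "eef_pos": TCP position; "tcp_rot": TCP orientation; "ft_force": force on the tool from outside, world axes, zero at the start; "moment": the same for the moment, N m; "opening": opening from 0.0 (shut) to 1.0 (fully open); "grip_force": force on a finger pad.
Only numpy, scipy, OpenCV 4.12 (cv2) and the standard library are available. Lean on these libraries where they do the work, as an engineer would, in place of code of your own. Each camera call takes 0.05 s, during which the arm holds its last target. There are 200 camera calls.

## Working session

There is one attempt and no reset: what is moved stays moved. The work goes in short steps, Python scripts to look and compute and a tool call to move; the robot and the scene stay as the last step left them, time stands still between calls to the robot, and variables do not carry over. Pictures are saved under pics/ and viewed, at most 10 in all, crops included, and the job is handed in when it is done.

Besides the shell and the picture viewer there is one more tool, called after "Request:" by a JSON object that holds its "method" and its "body", one argument or row to a line. carry_out: Moves the arm, as the interface text tells. Its arguments: {"type":"object","properties":{"series":{"type":"array","items":{"type":"array","items":{"type":"number","minimum":-1,"maximum":1}}},"fingers":{"type":"number"}},"required":["series"]}

```bash
mkdir -p pics
cat > h.py <<'E'
import numpy as np, cv2
from cell import env
def ray(cam,u,v,cal=None):
    c=cal or env.calibration(cam);K=np.array(c["K"]);P=np.array(c["pose"])
    x=(u-K[0,2])/K[0,0];y=(v-K[1,2])/K[1,1]
    if cam=="wrist":
        r=np.hypot(x,y);d=np.array([x/r*np.sin(r),y/r*np.sin(r),np.cos(r)]) if r>1e-9 else np.array([0,0,1.])
    else: d=np.array([x,y,1.])
    return P[:3,3],P[:3,:3]@d
def atz(cam,u,v,z,cal=None):
    o,d=ray(cam,u,v,cal);return o+d*(z-o[2])/d[2]
def proj(cam,p,cal=None):
    c=cal or env.calibration(cam);K=np.array(c["K"]);P=np.array(c["pose"])
    q=P[:3,:3].T@(np.array(p,float)-P[:3,3])
    if cam=="wrist":
        r=np.hypot(q[0],q[1]);a=np.arctan2(r,q[2]);s=a/r if r>1e-9 else 0
        return K[0,0]*q[0]*s+K[0,2],K[1,1]*q[1]*s+K[1,2]
    return K[0,0]*q[0]/q[2]+K[0,2],K[1,1]*q[1]/q[2]+K[1,2]
E
python3 - <<'E'
from h import *
np.set_printoptions(precision=1,suppress=True)
s=env.state();print(s["t"],s["eef_pos"],s["tcp_rot"],s["opening"])
ims=[]
for c in("scene","side","wrist"):
    im=env.read_camera(c);cv2.imwrite(f"pics/{c}0.png",im[:,:,::-1]);ims.append(im[:,:,::-1])
    k=env.calibration(c);print(c,np.array(k["K"])[[0,1,0,1],[0,1,2,2]],np.array(k["pose"])[:3].tolist())
    for l in("holder","tester","clamp_grip","inlet","tee_holder","clamp_pivot","seat","spout"):
        r=env.look_for(c,l)[:3]
        print(c,l,[(round(d["conf"],2),round(d["position"][1]*512),round(d["position"][0]*384)) for d in r])
b=np.zeros((600,800,3),np.uint8)
b[:300,:400]=cv2.resize(ims[0],(400,300));b[:300,400:]=cv2.resize(ims[1],(400,300));b[300:,:400]=cv2.resize(ims[2],(400,300))
cv2.imwrite("pics/all0.png",b);print(env.state()["t"])
E
```

```text
0.0 [ 247.2 -573.7  214. ] [-3.1 -0.   0.4] 1.0048608823976388
scene [412.9 412.9 252.7 186.8] [[0.37199410378504305, 0.5409175355297171, -0.7543398481491085, 1275.2851907244144], [0.9281433524809327, -0.22817873691423074, 0.29408226955340483, -277.037200750009], [-0.013050057264922482, -0.8095323858726614, -0.5869301595834879, 649.4395686736541]]
scene holder [(0.89, 245, 164), (0.82, 327, 146), (0.75, 288, 241)]
scene tester [(0.72, 364, 179)]
scene clamp_grip [(0.47, 341, 177), (0.19, 333, 229)]
scene inlet [(0.82, 364, 176)]
scene tee_holder [(0.77, 272, 184)]
scene clamp_pivot [(0.81, 366, 178)]
scene seat [(0.8, 367, 180)]
scene spout [(0.88, 249, 163), (0.82, 288, 159), (0.74, 296, 216)]
side [467.2 467.2 254.7 184.7] [[0.994210000597923, -0.08289217627729792, 0.0683766175171829, 484.7953204741035], [-0.10616035836805257, -0.6592507715570406, 0.7443912939527256, -769.331322475057], [-0.01662687650295176, -0.7473401550254475, -0.6642335731234124, 781.82124731365]]
side holder [(0.85, 174, 200), (0.79, 276, 179), (0.57, 181, 138)]
side tester [(0.56, 239, 129)]
side clamp_grip [(0.63, 258, 137)]
side inlet [(0.67, 313, 195), (0.59, 240, 126)]
side tee_holder [(0.6, 224, 186)]
side clamp_pivot [(0.94, 241, 128)]
side seat [(0.66, 244, 131)]
side spout [(0.9, 172, 199), (0.88, 180, 136), (0.85, 181, 168)]
wrist [297.3 297.3 252.  193.3] [[0.39550499335554534, -0.8921514664211309, -0.21826946921971208, 308.74723586339996], [-0.9184637660868763, -0.38426050694729474, -0.09363852404923169, -548.0165260792974], [-0.0003325903494511414, 0.2375071025532349, -0.97138574501607, 384.359981466813]]
wrist holder []
wrist tester []
wrist clamp_grip []
wrist inlet []
wrist tee_holder []
wrist clamp_pivot []
wrist seat []
wrist spout []
1.35
```

View pics/all0.png

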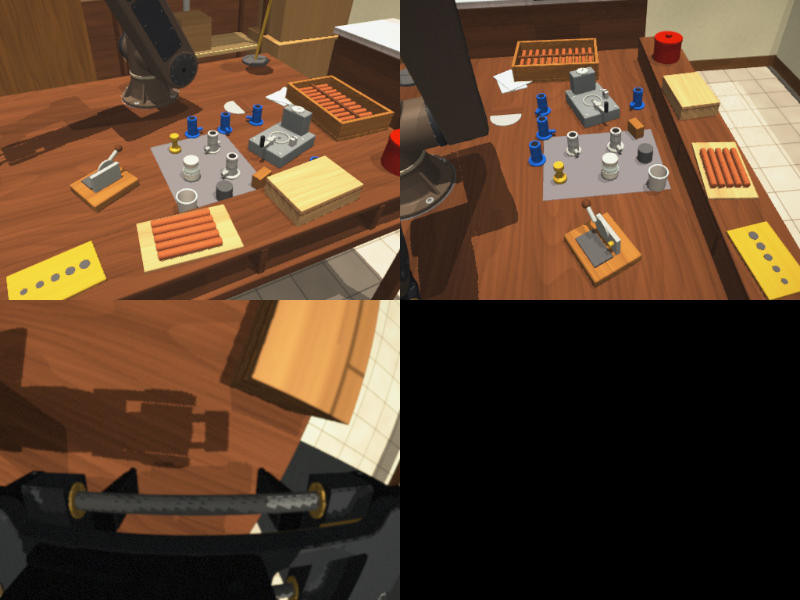

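The overview shows two silver holders on the mat: A at scene (272,184) / side (222,184) and B at scene (297,211) / side (276,179). The blue ones are decoys. The tester is around scene (364,179) / side (240,128). I'll enlarge to tell A from B.

Run:
```python
from h import *
a=cv2.imread("pics/scene0.png")[120:260,235:425];b=cv2.imread("pics/side0.png")[75:245,190:325]
o=np.zeros((600,800,3),np.uint8)
A=cv2.resize(a,None,fx=2.4,fy=2.4,interpolation=2);o[:A.shape[0],:A.shape[1]]=A   # 456x336
B=cv2.resize(b,None,fx=2.5,fy=2.5,interpolation=2);o[:B.shape[0],460:460+B.shape[1]]=B
c=cv2.imread("pics/scene0.png")[150:250,250:320];
cv2.imwrite("pics/crop0.png",o)
np.set_printoptions(precision=1,suppress=True)
for c,u,v in(("scene",272,184),("side",222,184),("scene",297,211),("side",276,179)):print(c,atz(c,u,v,35))
print(atz("scene",366,178,50),atz("side",241,128,50))
```

```text
scene [493.4  80.8  35. ]
side [483.6  80.1  35. ]
scene [615.4  90.4  35. ]
side [615.5  82.   35. ]
[581.1 301.8  50. ] [547.8 287.6  50. ]
```

View pics/crop0.png

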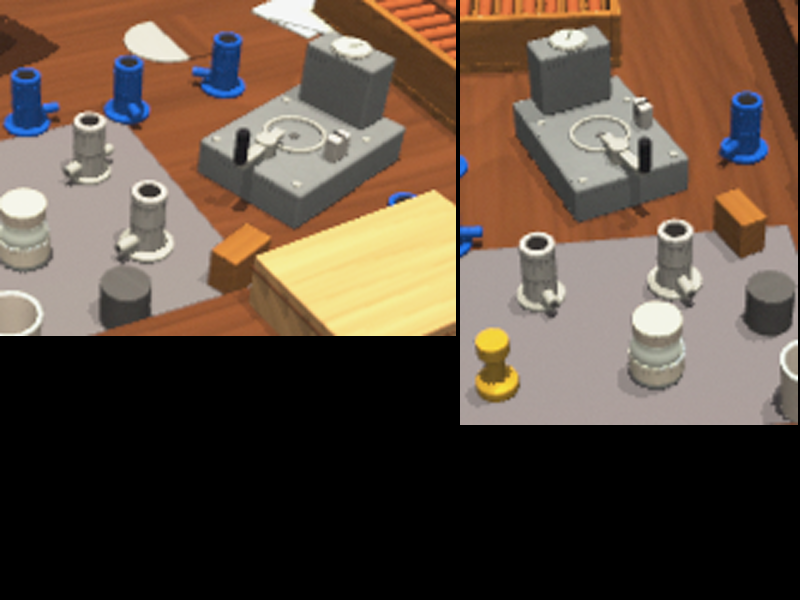

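A at scene (272,184) has two opposed spouts, so it is the tee. B at scene (297,211) has one spout and the wider flange, so it is the holder. Next I fit the tester and holder poses from both views.

Run:
```python
from h import *
from scipy.optimize import least_squares
np.set_printoptions(precision=2,suppress=True)
sc=lambda x,y:(235+x/2.4,120+y/2.4); sd=lambda x,y:(190+(x-460)/2.5,75+y/2.5)
cal={c:env.calibration(c) for c in("scene","side")}
# tester: local pts
obs=[("scene",(0,0,49),sc(293,134)),("side",(0,0,49),sd(601,133)),
("scene",(70,-80,45),sc(296,188)),("side",(70,-80,45),sd(686,160)),("side",(-64,-80,45),sd(578,187)),("scene",(-64,-80,45),sc(203,148)),("scene",(70,106,45),sc(404,126)),
("scene",(52,0,72),sc(339,136)),("side",(52,0,72),sd(642,102))]
best=None
for y0 in np.arange(0,6.3,.8):
    f=lambda p:np.concatenate([np.subtract(proj(c,(p[0]+l[0]*np.cos(p[2])-l[1]*np.sin(p[2]),p[1]+l[0]*np.sin(p[2])+l[1]*np.cos(p[2]),l[2]),cal[c]),o) for c,l,o in obs])
    r=least_squares(f,[560,290,y0],loss="soft_l1")
    if best is None or r.cost<best.cost:best=r
print(best.x,best.cost);print(best.fun.reshape(-1,2) if best.fun.size==18 else best.fun)
f0=f(best.x).reshape(-1,2);print(f0)
def tri(a,b,z):
    r=least_squares(lambda p:np.concatenate([np.subtract(proj("scene",(p[0],p[1],z),cal["scene"]),a),np.subtract(proj("side",(p[0],p[1],z),cal["side"]),b)]),[560,200]);return r.x,r.fun
print("post",tri(sc(243,133),sd(644,141),99.5))
t=tri(sc(149,189),sd(675,231),70);print("hold top",t)
s=tri(sc(123,245),sd(688,291),18);print("spout",s,np.linalg.norm(s[0]-t[0]),np.arctan2(*(s[0]-t[0])[::-1]))
st=env.state();print(st["joints"])
for n,a,b,z in(("tee",sc(89,120),sd(537,242),70),("jar",sc(22,200),sd(657,318),66),("weight",sc(125,278),sd(770,283),45),("stamp",sc(241,240),sd(741,205),45)):print(n,tri(a,b,z))
```

```text
[561.52 288.31  12.9 ] 11.776702063305368
[[-0.03 -0.37]
 [-0.42 -0.43]
 [ 1.54  3.81]
 [ 1.85 -1.41]
 [-0.85  1.49]
 [-2.47 -3.52]
 [ 0.76  0.04]
 [-0.68 -0.07]
 [ 0.19  0.13]]
[[-0.03 -0.37]
 [-0.42 -0.43]
 [ 1.54  3.81]
 [ 1.85 -1.41]
 [-0.85  1.49]
 [-2.47 -3.52]
 [ 0.76  0.04]
 [-0.68 -0.07]
 [ 0.19  0.13]]
post (array([600.35, 196.25]), array([-0.43, -0.47,  0.47, -0.61]))
hold top (array([615.23,  87.55]), array([-0.48,  0.65, -0.23, -0.93]))
spout (array([624.74,  57.5 ]), array([-0.5 ,  0.4 , -0.1 , -0.84])) 31.51190153991398 -1.2644345426964276
[-1.27  0.49  1.56 -0.    1.09 -0.11]
tee (array([483.08,  84.85]), array([-0.07,  0.18, -0.07, -0.15]))
jar (array([581.79, -28.09]), array([ 0.07,  1.23, -0.73, -0.19]))
weight (array([695.68,  26.33]), array([ 0.25,  0.91, -0.75,  0.2 ]))
stamp (array([690.5 , 147.55]), array([ 0.03,  0.93, -0.68, -0.19]))
```

The tester fits at about (561,288) with yaw 0.334. The post is about 50 mm from the pivot, as it should be. The holder is at about (615,88). Next I move over the area for a closer look with the wrist camera.

Request:
{"method": "carry_out", "body": {
  "series": [
    [0.31,0.72,0.05,0],
    [0.31,0.72,0.05,0],
    [0.31,0.72,0.05,0],
    [0.31,0.72,0.05,0],
    [0.31,0.72,0.05,0]
  ],
  "fingers": -1
}}

```text
t: 1.85
eef_pos: [325.2, -392.6, 227.3]
tcp_rot: [3.141, -0.0, 0.406]
ft_force: [0.6, -0.4, 0.0]
opening: 1.0
grip_force: 0.0
```

Request:
{"method": "carry_out", "body": {
  "series": [
    [0.31,0.72,0.05,0],
    [0.31,0.72,0.05,0],
    [0.31,0.72,0.05,0],
    [0.31,0.72,0.05,0],
    [0.31,0.72,0.05,0]
  ]
}}

```text
t: 2.35
eef_pos: [402.7, -212.5, 240.0]
tcp_rot: [3.141, -0.0, 0.407]
ft_force: [1.0, -0.5, -0.5]
opening: 0.997
grip_force: 0.0
```

Request:
{"method": "carry_out", "body": {
  "series": [
    [0.31,0.72,0.05,0],
    [0.31,0.72,0.05,0],
    [0.31,0.72,0.05,0],
    [0.31,0.72,0.05,0],
    [0.31,0.72,0.05,0]
  ]
}}

```text
t: 2.85
eef_pos: [480.2, -32.4, 252.5]
tcp_rot: [3.141, -0.0, 0.407]
ft_force: [1.0, -0.4, -0.5]
opening: 1.002
grip_force: 0.0
```

Request:
{"method": "carry_out", "body": {
  "series": [
    [0.31,0.72,0.05,0],
    [0.31,0.72,0.05,0],
    [0.31,0.72,0.05,0],
    [0.31,0.72,0.05,0],
    [0,0,0,0]
  ]
}}

```text
t: 3.35
eef_pos: [542.9, 113.4, 262.2]
tcp_rot: [-3.141, -0.001, 0.41]
ft_force: [-0.7, -0.5, -0.1]
opening: 1.004
grip_force: 0.0
```

```bash
cat >> h.py <<'E'
def snap(cam,name,box=None,k=1,labels=()):
    cal=env.calibration(cam);im=env.read_camera(cam)[:,:,::-1].copy();cv2.imwrite(f"pics/{name}_raw.png",im)
    np.save(f"pics/{name}.npy",{"K":cal["K"],"pose":cal["pose"]},allow_pickle=True)
    for l in labels:print(l,[(round(d["conf"],2),round(d["position"][1]*512,1),round(d["position"][0]*384,1)) for d in env.look_for(cam,l)[:3]])
    if box:im=im[box[1]:box[3],box[0]:box[2]]
    cv2.imwrite(f"pics/{name}.png",cv2.resize(im,None,fx=k,fy=k,interpolation=2));return cal
E
python3 - <<'E'
from h import *
c=snap("wrist","w1",None,1.56)
for n,p in(("seat",(561.5,288.3,49)),("post",(600.3,196.2,99.5)),("hold",(615,88,70)),("spout",(625,58,18))):print(n,np.round(proj("wrist",p,c),1))
E
```

```text
seat [137.4 110.9]
post [204. 106.]
hold [294.5 131.4]
spout [311.4 132.7]
```

View pics/w1.png

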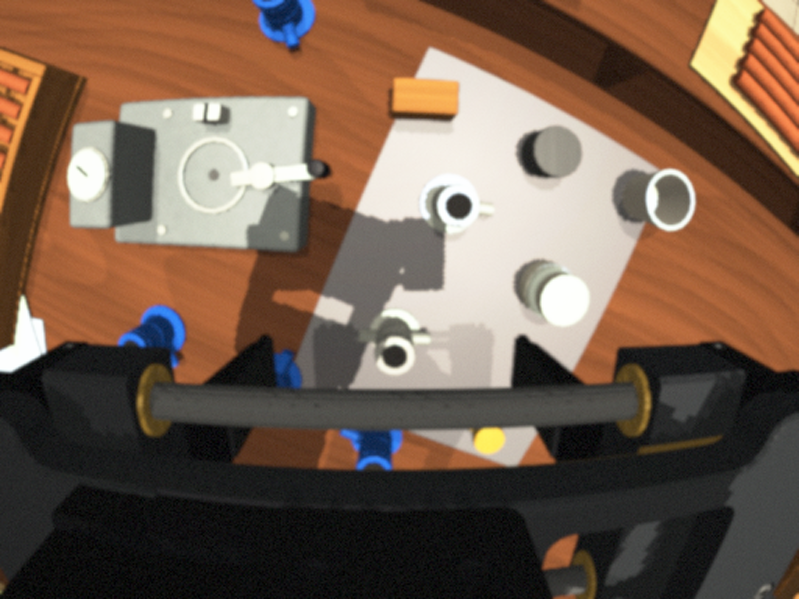

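The wrist view shows the tester with its seat ring at (137,113) and post top at (204,107). The single-spout holder B has its mouth at (294,132) and spout tip at (315,134). All of these match the projections.

Run:
```python
from h import *
from scipy.optimize import least_squares
np.set_printoptions(precision=2,suppress=True)
cal=np.load("pics/w1.npy",allow_pickle=True).item();k=1.5605
A=lambda x,y,z:atz("wrist",x/k,y/k,z,cal)[:2]
P={n:A(*v) for n,v in dict(seat=(213.5,176,49),post=(319,169,99.5),pivot=(261,176,65),inl=(207,112,72),c1=(309,97,45),c2=(307,250,45),c3=(118,241,45),mouth=(458,206,70),tip=(491,209.5,20),base=(448,204,3)).items()}
for n in P:print(n,P[n])
a=lambda p,q:np.arctan2(*(P[q]-P[p])[::-1])
print("yaw inl",a("seat","inl"),"pivot->seat",a("pivot","seat")-np.pi/2,"c2c1",a("c2","c1"),"c2c3",a("c2","c3")-np.pi/2, np.linalg.norm(P["inl"]-P["seat"]),np.linalg.norm(P["pivot"]-P["seat"]),np.linalg.norm(P["c1"]-P["c2"]),np.linalg.norm(P["c3"]-P["c2"]))
print("post r",np.linalg.norm(P["post"]-P["pivot"]),"spout",a("mouth","tip"),np.linalg.norm(P["tip"]-P["mouth"]))
```

```text
seat [558.84 288.1 ]
post [598.08 194.74]
pivot [575.04 242.77]
inl [608.42 305.69]
c1 [650.63 236.37]
c2 [529.87 187.18]
c3 [467.91 364.96]
mouth [613.8   88.76]
tip [624.88  53.21]
base [613.42  88.63]
yaw inl 0.3410120448692563 pivot->seat 0.3432337370895384 c2c1 0.38679828777890274 c2c3 0.3353200516038326 52.609810989507906 48.13906574136378 130.3980076167093 188.2739380866867
post r 53.26478398694361 spout -1.268645935950894 37.23852820270767
```

Request:
{"method": "carry_out", "body": {
  "series": [
    [0.28,0.41,-0.65,0],
    [0.28,0.41,-0.65,0],
    [0.28,0.41,-0.65,0],
    [0.28,0.41,-0.65,0],
    [0,0,0,0]
  ],
  "fingers": 0
}}

```text
t: 3.9
eef_pos: [596.8, 192.2, 127.7]
tcp_rot: [-3.14, 0.006, 0.407]
ft_force: [-0.9, -0.5, -0.5]
opening: 0.637
grip_force: 0.0
```

Run:
```python
from h import *
s=env.state();print(s["eef_pos"],s["tcp_rot"],s["opening"])
c=snap("wrist","w2",(60,90,460,390),2,("clamp_grip","clamp_pivot","seat"))
for n,p in(("post",(598.5,195,99.5)),("seat",(560,288.2,49)),("pivot",(576.7,241,65))):print(n,np.round(proj("wrist",p,c),1))
```

```text
[596.82581424 192.2382997  127.70861669] [-3.14035612  0.00629554  0.40743344] 0.6367616421186042
clamp_grip [(0.57, 206.6, 202.0)]
clamp_pivot [(0.87, 129.5, 177.7)]
seat [(0.95, 126.0, 175.9)]
post [248.8 214.8]
seat [138.3 194.6]
pivot [187.7 203.4]
```

View pics/w2.png

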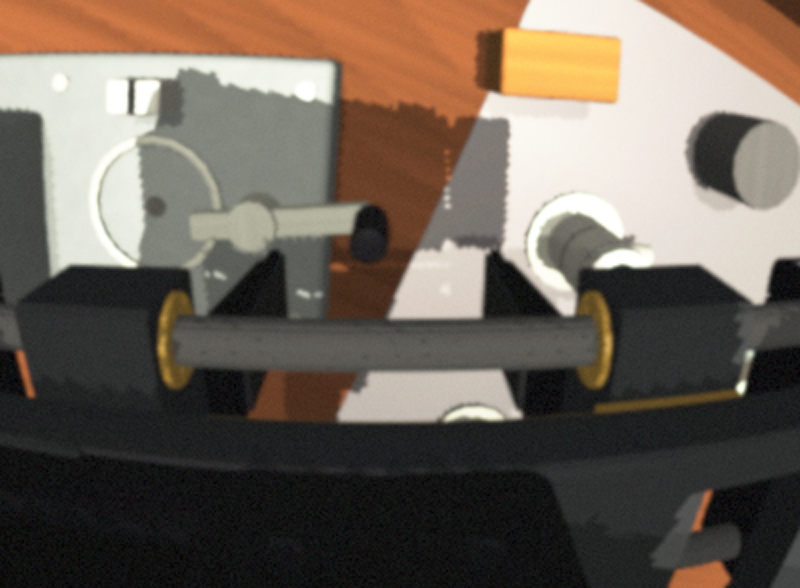

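The post top is at crop (370,244), roughly (599,198), which is 50 mm from the pivot as it should be. I lower and pinch it.

Request:
{"method": "carry_out", "body": {
  "series": [
    [0.01,0.04,-0.3,0],
    [0,0,-0.5,0],
    [0,0,-0.46,0],
    [0,0,0,0],
    [0,0,0,0]
  ],
  "fingers": 0
}}

```text
t: 4.6
eef_pos: [598.4, 193.7, 69.6]
tcp_rot: [3.141, -0.0, 0.406]
ft_force: [0.2, 0.5, -0.3]
opening: 0.501
grip_force: 0.0
```

Request:
{"method": "carry_out", "body": {
  "series": [
    [0,0,0,0],
    [0,0,0,0],
    [0,0,0,0],
    [0,0,0,0],
    [0,0,0,0]
  ],
  "fingers": 0.9
}}

```text
t: 5.1
eef_pos: [596.1, 197.6, 69.4]
tcp_rot: [-3.136, 0.001, 0.405]
ft_force: [-15.7, 35.6, 9.7]
opening: 0.141
grip_force: 30.4
```

Request:
{"method": "carry_out", "body": {
  "series": [
    [0,0,0,0],
    [0,0,0,0],
    [0,0,0,0],
    [0,0,0,0],
    [0,0,0,0]
  ]
}}

```text
t: 5.6
eef_pos: [596.1, 197.8, 69.5]
tcp_rot: [-3.137, 0.001, 0.407]
ft_force: [-12.1, 25.6, 5.9]
opening: 0.14
grip_force: 30.0
```

Request:
{"method": "carry_out", "body": {
  "series": [
    [-0.04,0.08,0,0],
    [0.15,0.1,0,0],
    [0.13,0.12,0,0],
    [0.11,0.145,0,0],
    [0,0,0,0]
  ]
}}

```text
t: 6.1
eef_pos: [617.9, 215.5, 69.9]
tcp_rot: [3.139, -0.003, 0.408]
ft_force: [7.2, -8.0, 1.5]
opening: 0.146
grip_force: 30.0
```

Request:
{"method": "carry_out", "body": {
  "series": [
    [0.08,0.16,0,0],
    [0.05,0.17,0,0],
    [0.02,0.18,0,0],
    [0,0,0,0],
    [0,0,0,0]
  ]
}}

```text
t: 6.6
eef_pos: [629.3, 241.5, 70.4]
tcp_rot: [3.138, -0.013, 0.407]
ft_force: [26.2, -1.7, -9.1]
opening: 0.144
grip_force: 30.0
```

Request:
{"method": "carry_out", "body": {
  "series": [
    [0.1,0.1,0,0],
    [0,0.15,0,0],
    [-0.04,0.15,0,0],
    [0,0,0,0],
    [0,0,0,0]
  ]
}}

```text
t: 7.1
eef_pos: [629.5, 262.4, 70.2]
tcp_rot: [3.14, -0.008, 0.407]
ft_force: [12.8, 1.3, -2.1]
opening: 0.141
grip_force: 30.0
```

Request:
{"method": "carry_out", "body": {
  "series": [
    [-0.02,0.07,0,0],
    [-0.02,0.05,0,0],
    [0,0,0,0],
    [0,0,0,0],
    [0,0,0,0]
  ]
}}

```text
t: 7.6
eef_pos: [629.4, 263.6, 70.2]
tcp_rot: [3.134, -0.007, 0.407]
ft_force: [21.5, -25.4, -2.8]
opening: 0.138
grip_force: 30.0
```

The force rose while the post stayed put, so the clamp is at its open stop. I relax, release and rise.

Request:
{"method": "carry_out", "body": {
  "series": [
    [0.05,-0.07,0,0],
    [0,0,0,0],
    [0,0,0,0],
    [0,0,0,0],
    [0,0,0,0]
  ],
  "fingers": 0
}}

```text
t: 8.1
eef_pos: [626.5, 264.7, 69.2]
tcp_rot: [-3.142, 0.0, 0.407]
ft_force: [-0.0, -0.0, -0.5]
opening: 0.483
grip_force: 0.0
```

Request:
{"method": "carry_out", "body": {
  "series": [
    [0,0,0.5,0],
    [0,0,0.8,0],
    [0,-0.4,0.8,0],
    [0,-0.8,0.5,0],
    [-0.3,-0.9,0,0]
  ],
  "fingers": -0.2
}}

```text
t: 8.6
eef_pos: [613.6, 159.3, 202.8]
tcp_rot: [3.14, -0.007, 0.409]
ft_force: [-0.1, -1.0, -0.4]
opening: 0.599
grip_force: 0.0
```

Request:
{"method": "carry_out", "body": {
  "series": [
    [-0.3,-0.9,0,0],
    [0,0,0,0],
    [0,0,0,0],
    [0,0,0,0],
    [0,0,0,0]
  ]
}}

```text
t: 9.1
eef_pos: [597.0, 115.4, 199.0]
tcp_rot: [-3.142, 0.0, 0.408]
ft_force: [-0.5, -0.2, -0.1]
opening: 0.598
grip_force: 0.0
```

Run:
```python
from h import *
s=env.state();print(s["eef_pos"],s["tcp_rot"],s["opening"])
c=snap("wrist","w3",None,1.56,("holder","spout","seat","clamp_grip"))
for n,p in(("hold",(614,88.5,70)),("seat",(561,288.5,49)),("pivot",(577,241.5,65)),("tip",(625,54,18))):print(n,np.round(proj("wrist",p,c),1))
```

```text
[597.00306842 115.42723369 198.95879507] [-3.14157171e+00  4.42509303e-05  4.08279095e-01] 0.5983689457726773
holder [(0.94, 280.8, 175.7), (0.62, 149.9, 27.6)]
spout [(0.67, 281.0, 173.9), (0.64, 153.7, 27.0), (0.4, 72.9, 271.1)]
seat [(0.8, 95.8, 150.1)]
clamp_grip [(0.82, 137.2, 140.5)]
hold [282.2 182.7]
seat [104.3 154.3]
pivot [137.1 158. ]
tip [307.4 177. ]
```

View pics/w3.png

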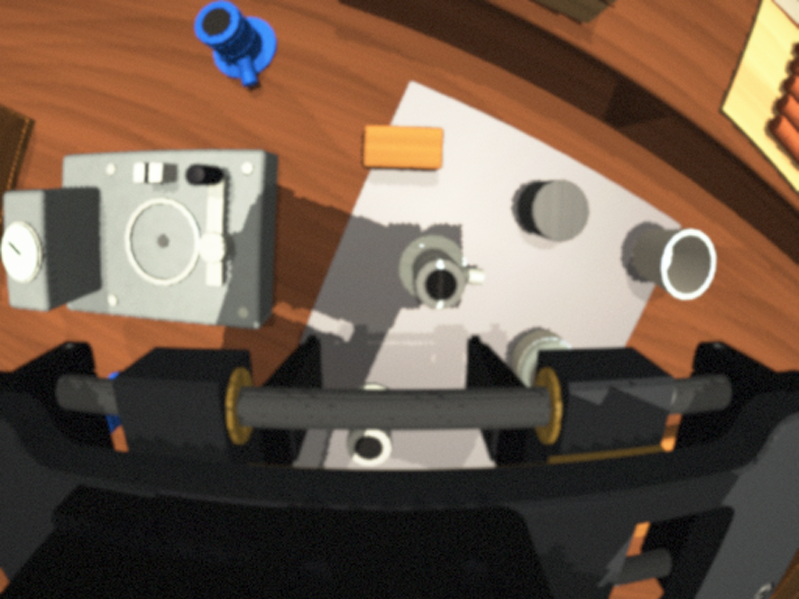

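The clamp is open, with its claw along −x and the post at −y/+x, and the seat is clear. The holder mouth at (281,183) and seat centre at (104.5,154) agree with the projections within about 1 px. I go down on the holder.

Request:
{"method": "carry_out", "body": {
  "series": [
    [0.17,-0.27,-0.4,0],
    [0.17,-0.27,-0.7,0],
    [0,0,-0.8,0],
    [0,0,-0.7,0],
    [0,0,-0.4,0]
  ],
  "fingers": -0.2
}}

```text
t: 9.85
eef_pos: [612.8, 87.2, 46.3]
tcp_rot: [-3.141, 0.003, 0.407]
ft_force: [0.3, -0.4, 0.1]
opening: 0.599
grip_force: 0.0
```

Request:
{"method": "carry_out", "body": {
  "series": [
    [0,0,-0.25,0],
    [0,0,0,0],
    [0,0,0,0],
    [0,0,0,0],
    [0,0,0,0]
  ]
}}

```text
t: 10.35
eef_pos: [614.3, 87.3, 37.8]
tcp_rot: [3.141, -0.002, 0.407]
ft_force: [0.4, -0.3, 0.1]
opening: 0.599
grip_force: 0.0
```

Request:
{"method": "carry_out", "body": {
  "series": [
    [0,0,0,0],
    [0,0,0,0],
    [0,0,0,0],
    [0,0,0,0],
    [0,0,0,0]
  ],
  "fingers": 0.9
}}

```text
t: 10.85
eef_pos: [613.8, 87.3, 36.8]
tcp_rot: [3.142, -0.0, 0.407]
ft_force: [-0.7, 1.2, 1.5]
opening: 0.352
grip_force: 30.0
```

Grip confirmed: the opening is 33 mm, matching the body. I lift, carry and turn.

Request:
{"method": "carry_out", "body": {
  "series": [
    [0,0,0.3,0],
    [0,0,0.8,0],
    [0,0,0.8,0],
    [0,0,0.4,0.5],
    [-0.06,0.25,0,0.95]
  ]
}}

```text
t: 11.35
eef_pos: [612.3, 99.0, 156.1]
tcp_rot: [3.138, -0.005, 0.56]
ft_force: [-0.1, 0.4, -2.0]
opening: 0.35
grip_force: 30.0
```

Request:
{"method": "carry_out", "body": {
  "series": [
    [-0.07,0.25,0,0.95],
    [-0.07,0.25,0,0.95],
    [-0.07,0.25,0,0.95],
    [-0.07,0.25,0,0.95],
    [-0.07,0.25,0,0.95]
  ]
}}

```text
t: 11.85
eef_pos: [593.1, 162.7, 152.6]
tcp_rot: [3.141, -0.0, 1.06]
ft_force: [0.2, -0.2, -1.6]
opening: 0.352
grip_force: 30.0
```

Request:
{"method": "carry_out", "body": {
  "series": [
    [-0.07,0.25,0,0.95],
    [-0.07,0.25,0,0.95],
    [-0.07,0.25,0,0.95],
    [-0.07,0.25,0,0.95],
    [-0.07,0.25,0,0.95]
  ]
}}

```text
t: 12.35
eef_pos: [575.6, 225.2, 152.6]
tcp_rot: [3.141, 0.0, 1.558]
ft_force: [-0.0, -0.6, -1.4]
opening: 0.352
grip_force: 30.0
```

Request:
{"method": "carry_out", "body": {
  "series": [
    [-0.07,0.25,0,0.95],
    [-0.07,0.25,0,0.95],
    [-0.07,0.25,0,0.95],
    [-0.07,0.25,0,0.95],
    [-0.05,0.25,0,0.6]
  ]
}}

```text
t: 12.85
eef_pos: [559.0, 287.7, 152.6]
tcp_rot: [3.141, 0.0, 2.018]
ft_force: [0.1, 0.6, -1.8]
opening: 0.353
grip_force: 30.0
```

Request:
{"method": "carry_out", "body": {
  "series": [
    [0,0,0,0],
    [0,0,0,0],
    [0,0,0,0],
    [0,0,0,0],
    [0,0,0,0]
  ]
}}

```text
t: 13.35
eef_pos: [559.5, 286.8, 151.7]
tcp_rot: [3.142, 0.0, 2.013]
ft_force: [0.3, -0.2, -1.5]
opening: 0.35
grip_force: 30.0
```

Run:
```python
from h import *
s=env.state();print(s["eef_pos"],s["tcp_rot"],s["opening"],s["joints"])
c=snap("wrist","w4",None,1.56,("holder","spout","seat","clamp_grip"))
z=s["eef_pos"][2]-36.8
for n,p in(("hold",(*s["eef_pos"][:2],z+70)),("seat",(561,288.5,49)),("pivot",(577,241.5,65))):print(n,np.round(proj("wrist",p,c),1))
for cam,b in(("side",(190,50,330,200)),("scene",(290,100,430,240))):snap(cam,"m_"+cam,b,2.8)
cv2.imwrite("pics/m.png",np.hstack([cv2.imread("pics/m_side.png")[:392],cv2.imread("pics/m_scene.png")[:392]]))
```

```text
[559.47306227 286.81016808 151.73751289] [3.14152042e+00 3.90484721e-05 2.01318736e+00] 0.35011266835303545 [ 3.68714204e-01  5.61169630e-01  1.61682892e+00 -4.09461507e-05
  9.63519190e-01 -7.36534656e-02]
holder [(0.83, 389.5, 226.0), (0.81, 84.0, 210.8), (0.7, 111.8, 101.6)]
spout [(0.95, 109.2, 100.4), (0.77, 82.7, 213.2), (0.63, 254.0, 216.5)]
seat [(0.68, 261.4, 133.3)]
clamp_grip []
hold [251.3 255.7]
seat [253.8 191.7]
pivot [247.8 246.8]
```

View pics/w4.png

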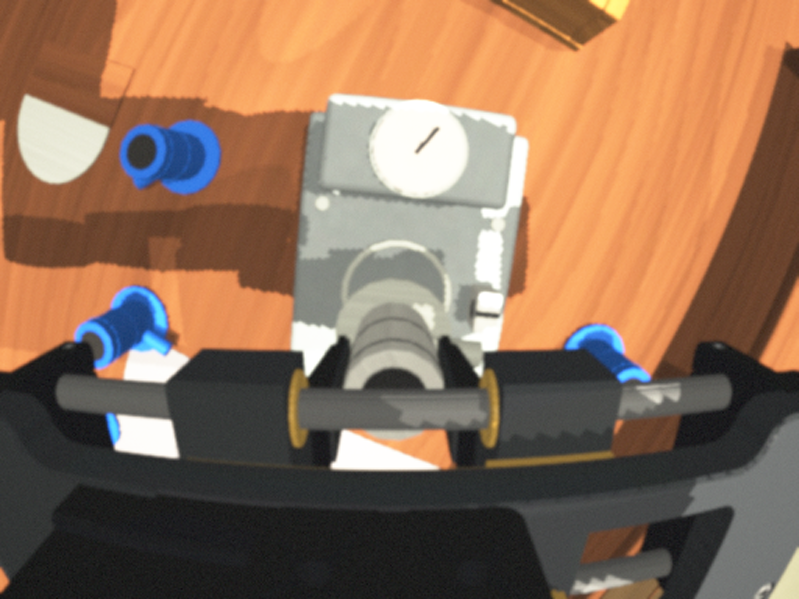

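The wrist view shows the holder held over the seat ring, whose centre column is about 254 px as predicted. I check the held offset from the flange edge against the projection.

Run:
```python
from h import *
cal=np.load("pics/w4.npy",allow_pickle=True).item();k=1.5605
t=np.linspace(0,2*np.pi,721)
def ext(c,r,z):
    q=np.array([proj("wrist",(c[0]+r*np.cos(a),c[1]+r*np.sin(a),z),cal) for a in t])*k
    return np.round([q[:,0].min(),q[:,0].max(),q[:,1].min()],1)
E=env.state()["eef_pos"]
print("flange top",ext(E[:2],27,114.9+6),"ring out?",ext((561,288.5),31.5,49),ext((561,288.5),29.5,49))
print("body top",ext(E[:2],17,184.9))
im=cv2.imread("pics/w4_raw.png")[130:260,170:340]
im2=cv2.resize(im,None,fx=4,fy=4,interpolation=2);m=cv2.resize(cv2.imread("pics/m.png"),(680,336))
lab=cv2.convertScaleAbs(im2[:264],alpha=1.3,beta=20) if 0 else im2[100:364]
cv2.imwrite("pics/c5.png",np.vstack([lab,m[:,:680]])); print(lab.shape)
```

```text
flange top [333.3 451.7 278.2] ring out? [344.1 448.1 247.2] [347.4 444.8 250.6]
body top [339.9 444.5 348.5]
(264, 680, 3)
```

View pics/c5.png

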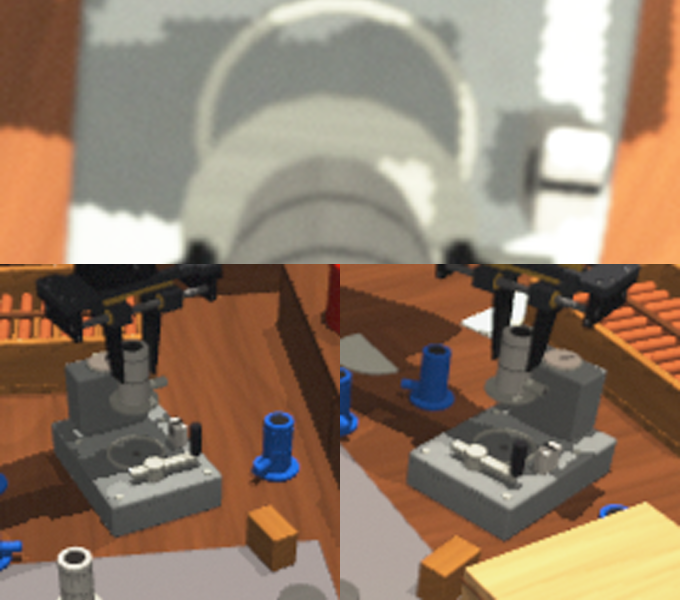

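Request:
{"method": "carry_out", "body": {
  "series": [
    [0.02,0.06,-0.2,0],
    [0,0,-0.35,0],
    [0,0,-0.35,0],
    [0,0,-0.25,0],
    [0,0,0,0]
  ]
}}

```text
t: 14.2
eef_pos: [559.5, 290.0, 92.0]
tcp_rot: [-3.138, -0.0, 2.014]
ft_force: [-0.3, 0.2, -2.2]
opening: 0.352
grip_force: 30.0
```

Request:
{"method": "carry_out", "body": {
  "series": [
    [0,0,0,0],
    [0,0,0,0],
    [0,0,0,0],
    [0,0,0,0],
    [0,0,0,0]
  ]
}}

```text
t: 14.7
eef_pos: [560.4, 290.3, 94.5]
tcp_rot: [3.141, 0.0, 2.014]
ft_force: [-1.6, 0.3, -2.1]
opening: 0.354
grip_force: 30.0
```

Run:
```python
from h import *
s=env.state();E=s["eef_pos"];print(E,s["tcp_rot"],s["ft_force"])
c=snap("wrist","w6")
k=4;t=np.linspace(0,2*np.pi,361)
im=cv2.resize(cv2.imread("pics/w6_raw.png")[150:270,155:345],None,fx=4,fy=4,interpolation=2)
def circ(cc,r,z,col):
    q=np.array([proj("wrist",(cc[0]+r*np.cos(a),cc[1]+r*np.sin(a),z),c) for a in t]);q=((q+.5-[155,150])*4)
    cv2.polylines(im,[q.astype(np.int32)],True,col,1)
circ(E[:2],27,E[2]-36.8+6,(0,0,255));circ((560.4,290.1),29.5,49,(0,255,0))
cv2.imwrite("pics/w6.png",im)
```

```text
[560.44085875 290.28815214  94.54873896] [3.14087390e+00 3.81829289e-05 2.01421843e+00] [-1.56864886  0.27975269 -2.10028544]
```

View pics/w6.png

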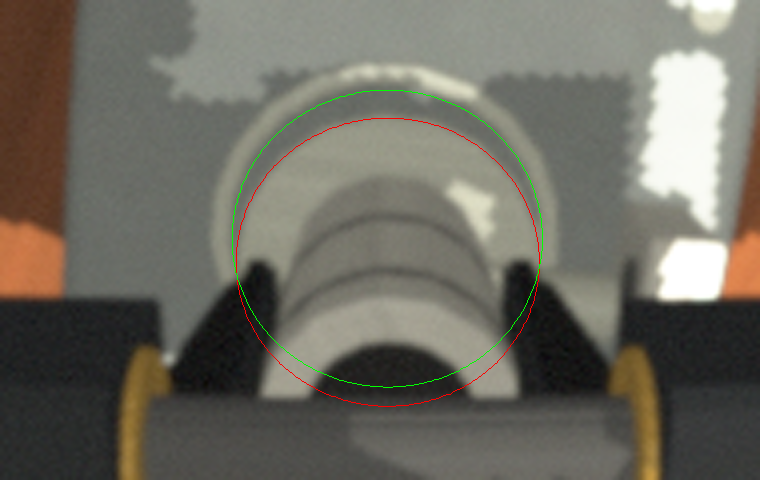

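The flange matches its projection. The ring lies about 1.5–2 mm further along +y, so I correct for that and lower in.

Request:
{"method": "carry_out", "body": {
  "series": [
    [-0.02,0.025,0,0],
    [0,0,-0.06,0],
    [0,0,-0.06,0],
    [0,0,-0.06,0],
    [0,0,-0.04,0]
  ]
}}

```text
t: 15.25
eef_pos: [559.2, 291.4, 82.7]
tcp_rot: [-3.141, -0.0, 2.014]
ft_force: [0.1, -0.4, -1.3]
opening: 0.357
grip_force: 30.0
```

Request:
{"method": "carry_out", "body": {
  "series": [
    [0,0,-0.02,0],
    [0,0,0,0],
    [0,0,0,0],
    [0,0,0,0],
    [0,0,0,0]
  ]
}}

```text
t: 15.75
eef_pos: [559.4, 291.5, 82.2]
tcp_rot: [3.141, 0.0, 2.014]
ft_force: [-0.1, -0.0, -2.3]
opening: 0.35
grip_force: 30.0
```

Request:
{"method": "carry_out", "body": {
  "series": [
    [0,0,-0.02,0],
    [0,0,-0.01,0],
    [0,0,0,0],
    [0,0,0,0],
    [0,0,0,0]
  ]
}}

```text
t: 16.25
eef_pos: [559.4, 291.5, 81.7]
tcp_rot: [3.141, 0.0, 2.014]
ft_force: [-3.4, -1.9, 7.7]
opening: 0.351
grip_force: 30.0
```

Run:
```python
from h import *
s=env.state();print(s["eef_pos"],s["ft_force"])
ims=[]
for cam,b in(("side",(200,60,320,160)),("scene",(300,110,420,210))):
    snap(cam,"n_"+cam);ims.append(cv2.resize(cv2.imread(f"pics/n_{cam}_raw.png")[b[1]:b[3],b[0]:b[2]],None,fx=3.3,fy=3.3,interpolation=2))
c=snap("wrist","n_w");w=cv2.resize(cv2.imread("pics/n_w_raw.png")[165:265,155:355],None,fx=2.6,fy=2.6,interpolation=2)
o=np.zeros((600,792,3),np.uint8);o[:330,:396]=ims[0];o[:330,396:]=ims[1];o[330:590,:520]=w
cv2.imwrite("pics/n.png",o)
```

```text
[559.41792742 291.53975111  81.71791944] [-3.44355368 -1.91370316  7.67705185]
```

View pics/n.png

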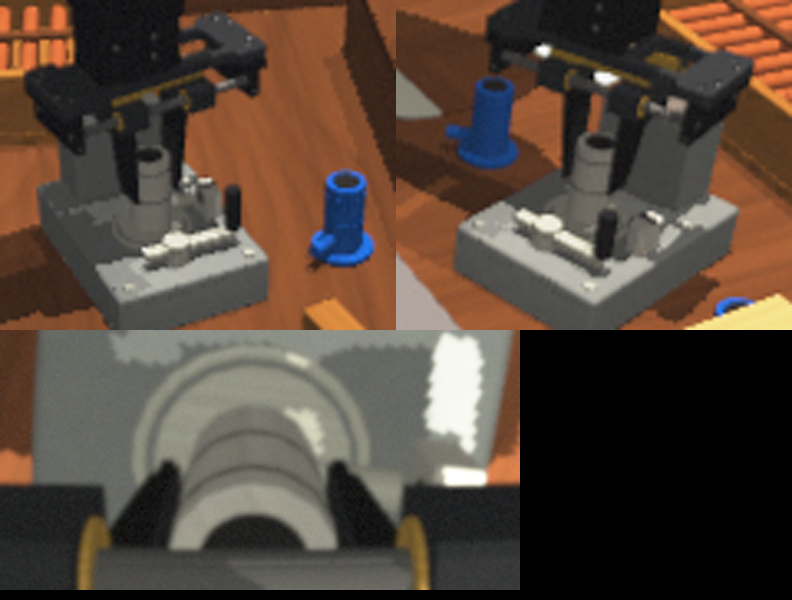

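The holder is in the seat with an even gap, and there was light floor contact at the expected height. I release, back up and check the spout's direction.

Request:
{"method": "carry_out", "body": {
  "series": [
    [0,0,0.01,0],
    [0,0,0,0],
    [0,0,0,0],
    [0,0,0,0],
    [0,0,0,0]
  ],
  "fingers": -0.2
}}

```text
t: 16.9
eef_pos: [559.3, 291.5, 81.0]
tcp_rot: [-3.141, 0.0, 2.014]
ft_force: [0.6, 0.2, 0.9]
opening: 0.599
grip_force: 0.0
```

Request:
{"method": "carry_out", "body": {
  "series": [
    [0,0,0.3,0],
    [0,0,0.7,0],
    [0,0,0.8,0],
    [0.2,-0.5,0.4,0],
    [0.2,-0.6,0,0]
  ]
}}

```text
t: 17.4
eef_pos: [580.5, 237.1, 195.9]
tcp_rot: [3.135, 0.001, 2.016]
ft_force: [0.6, -0.8, -0.5]
opening: 0.6
grip_force: 0.0
```

Request:
{"method": "carry_out", "body": {
  "series": [
    [0.2,-0.6,0,0],
    [0,0,0,0],
    [0,0,0,0],
    [0,0,0,0],
    [0,0,0,0]
  ]
}}

```text
t: 17.9
eef_pos: [589.0, 207.4, 191.4]
tcp_rot: [3.141, -0.0, 2.015]
ft_force: [-0.5, -0.4, 0.2]
opening: 0.599
grip_force: 0.0
```

Run:
```python
from h import *
s=env.state();print(s["eef_pos"],s["tcp_rot"],s["opening"])
c=snap("wrist","p",labels=("spout","inlet","holder","clamp_grip"))
for n,p in(("hold",(559.5,291.3,115)),("post",(624,259,99.5)),("inl",(559.5+52*.943,291.3+52*.333,72)),("tip",(559.5+38*.943,291.3+38*.333,63))):print(n,np.round(proj("wrist",p,c),1))
u,v=proj("wrist",(585,290,60),c);x0=int(max(0,min(512-160,u-80)));y0=int(max(0,v-60));print(x0,y0)
cv2.imwrite("pics/p.png",cv2.resize(cv2.imread("pics/p_raw.png")[y0:y0+120,x0:x0+160],None,fx=5,fy=5,interpolation=2))
```

```text
[589.03065494 207.3837334  191.36850645] [ 3.14137464e+00 -5.67674163e-05  2.01530310e+00] 0.5988736737688931
spout [(0.96, 61.9, 211.9), (0.81, 97.0, 136.4), (0.68, 385.0, 159.7)]
inlet [(0.62, 269.5, 149.1), (0.58, 267.5, 74.2)]
holder [(0.96, 264.7, 96.6), (0.94, 128.2, 32.8), (0.69, 268.0, 76.3)]
clamp_grip [(0.64, 269.5, 149.6)]
hold [263.1  94.9]
post [311.5 161.3]
inl [314.4 105.8]
tip [298.9 104.3]
203 52
```

View pics/p.png

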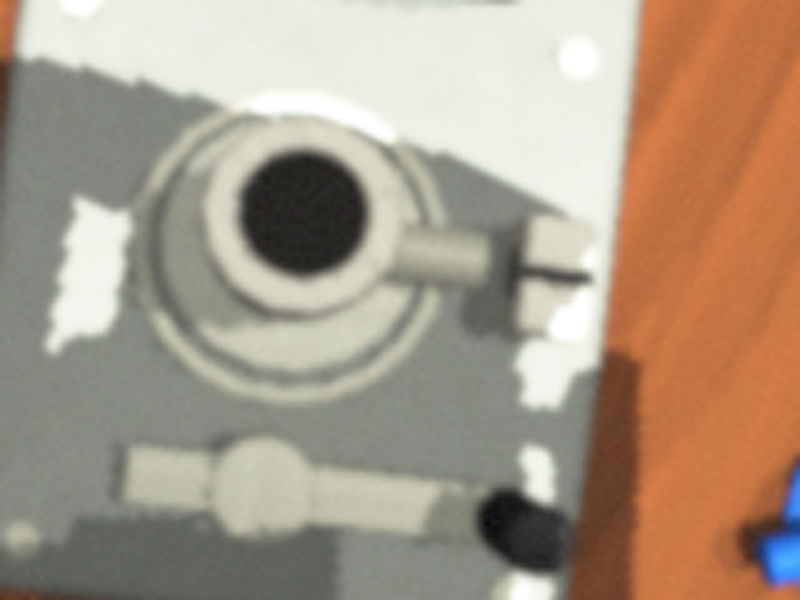

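The spout points at the inlet block. Pixel (488,257) in the crop is its tip, and (515,268)–(588,279) is the block's dark line. I work out the angles.

Run:
```python
from h import *
np.set_printoptions(precision=2,suppress=True)
cal=np.load("pics/p.npy",allow_pickle=True).item()
A=lambda x,y,z:atz("wrist",203+x/5-.5,52+y/5-.5,z,cal)[:2]
P=dict(mouth=A(303,217,115),ring=A(291,247,49),tip=A(488,257,63),sp0=A(410,251,63),l0=A(515,269,72),l1=A(588,279,72),hub=A(265,487,65),post=A(508,515,99.5),e0=A(640,0,45),e1=A(570,595,45),claw=A(128,476,61.5))
for n in P:print(n,P[n])
a=lambda p,q:round(float(np.arctan2(*(P[q]-P[p])[::-1])),3)
print("spout",a("mouth","tip"),a("ring","tip"),a("sp0","tip"),"tester: ring-l0",a("ring","l0"),"line",a("l0","l1"),"edge",a("e1","e0")-np.pi/2,"hub-ring",a("hub","ring")-np.pi/2,"clamp",a("hub","post"),a("claw","hub"))
```

```text
mouth [559.51 291.33]
ring [559.6  291.05]
tip [595.76 305.77]
sp0 [581.23 299.72]
l0 [600.48 304.93]
l1 [614.28 309.95]
hub [575.7  244.37]
post [615.13 261.47]
e0 [603.   375.76]
e1 [646.86 250.83]
claw [549.92 234.33]
spout 0.379 0.387 0.395 tester: ring-l0 0.327 line 0.349 edge 0.33720367320510336 hub-ring 0.33220367320510347 clamp 0.409 0.371
```

The spout reads 0.385 rad against 0.338 for the tester, about 2.5° off. I regrip and trim it by −2.4°.

Request:
{"method": "carry_out", "body": {
  "series": [
    [-0.2,0.56,0,0],
    [-0.2,0.56,0,0],
    [-0.19,0.56,0,0],
    [0,0,-0.3,0],
    [0,0,-0.6,0]
  ]
}}

```text
t: 18.65
eef_pos: [560.3, 292.0, 147.5]
tcp_rot: [3.137, 0.0, 2.016]
ft_force: [1.0, 0.2, -0.9]
opening: 0.6
grip_force: 0.0
```

Request:
{"method": "carry_out", "body": {
  "series": [
    [0,0,-0.6,0],
    [0,0,-0.5,0],
    [0,0,-0.16,0],
    [0,0,0,0],
    [0,0,0,0]
  ]
}}

```text
t: 19.15
eef_pos: [560.3, 290.7, 84.2]
tcp_rot: [3.14, 0.0, 2.014]
ft_force: [0.1, 0.5, 0.9]
opening: 0.601
grip_force: 0.0
```

Request:
{"method": "carry_out", "body": {
  "series": [
    [0,0,0,0],
    [0,0,0,0],
    [0,0,0,0],
    [0,0,0,0],
    [0,0,0,0]
  ],
  "fingers": 0.9
}}

```text
t: 19.65
eef_pos: [560.0, 290.5, 83.7]
tcp_rot: [3.141, 0.0, 2.014]
ft_force: [-0.6, -0.5, 4.9]
opening: 0.352
grip_force: 30.0
```

Request:
{"method": "carry_out", "body": {
  "series": [
    [0,0,0,-0.2],
    [0,0,0,-0.2],
    [0,0,0,0],
    [0,0,0,0],
    [0,0,0,0]
  ]
}}

```text
t: 20.15
eef_pos: [560.1, 290.8, 83.6]
tcp_rot: [3.14, -0.0, 1.971]
ft_force: [-1.7, 1.2, 5.7]
opening: 0.35
grip_force: 30.0
```

Request:
{"method": "carry_out", "body": {
  "series": [
    [0,0,0,0],
    [0,0,0,0],
    [0,0,0,0],
    [0,0,0,0],
    [0,0,0,0]
  ],
  "fingers": -0.2
}}

```text
t: 20.65
eef_pos: [559.8, 290.4, 83.0]
tcp_rot: [-3.141, 0.0, 1.972]
ft_force: [-0.2, -0.0, 0.3]
opening: 0.595
grip_force: 0.0
```

Request:
{"method": "carry_out", "body": {
  "series": [
    [0,0,0.3,0],
    [0,0,0.7,0],
    [0,0,0.8,0],
    [0.2,-0.5,0.36,0],
    [0.2,-0.6,0,0]
  ]
}}

```text
t: 21.15
eef_pos: [580.9, 236.1, 195.7]
tcp_rot: [3.135, 0.001, 1.974]
ft_force: [-0.3, 0.2, -0.6]
opening: 0.602
grip_force: 0.0
```

Request:
{"method": "carry_out", "body": {
  "series": [
    [0.18,-0.57,0,0.4],
    [0,0,0,0],
    [0,0,0,0],
    [0,0,0,0],
    [0,0,0,0]
  ],
  "fingers": 0
}}

```text
t: 21.65
eef_pos: [588.5, 207.9, 191.3]
tcp_rot: [3.141, -0.0, 2.015]
ft_force: [0.1, 0.6, -0.8]
opening: 0.503
grip_force: 0.0
```

Run:
```python
from h import *
s=env.state();print(s["eef_pos"],s["tcp_rot"],s["opening"])
c=snap("wrist","q")
a=cv2.imread("pics/p_raw.png",0).astype(np.float32);b=cv2.imread("pics/q_raw.png",0).astype(np.float32)
def match(x,y,r=9):  # patch displacement p->q, subpixel via upsampling
    f=4;t=cv2.resize(a[y-r:y+r,x-r:x+r],None,fx=f,fy=f,interpolation=2);w=cv2.resize(b[y-r-8:y+r+8,x-r-8:x+r+8],None,fx=f,fy=f,interpolation=2)
    m=cv2.matchTemplate(w,t,cv2.TM_CCOEFF_NORMED);_,v,_,l=cv2.minMaxLoc(m);return (l[0]/f-8,l[1]/f-8,round(v,2))
for n,x,y in(("tip",299,103),("mouth",263,95),("inlet",312,106),("hub",256,149),("ring",240,125)):print(n,match(x,y))
```

```text
[588.49565148 207.93306395 191.34694255] [ 3.14142878e+00 -8.58868251e-05  2.01505890e+00] 0.5032704209833757
tip (0.25, 1.5, 0.98)
mouth (0.5, 0.75, 0.92)
inlet (0.0, 0.75, 0.99)
hub (0.25, 0.5, 0.98)
ring (0.0, 0.25, 0.96)
```

Run:
```python
from h import *
for f in("p","q"):
    im=cv2.imread(f"pics/{f}_raw.png",0).astype(float)
    for u in(288,292,296,299):
        print(f,u,im[92:116,u].astype(int).tolist())
```

```text
p 288 [170, 164, 154, 145, 142, 149, 160, 172, 182, 188, 189, 180, 170, 157, 143, 131, 126, 138, 161, 175, 183, 188, 189, 183]
p 292 [139, 142, 151, 154, 153, 149, 153, 166, 175, 187, 193, 186, 175, 165, 151, 136, 121, 119, 127, 134, 136, 135, 135, 137]
p 296 [132, 134, 135, 136, 134, 135, 142, 158, 169, 180, 187, 191, 183, 171, 158, 145, 130, 116, 108, 105, 103, 99, 99, 97]
p 299 [132, 135, 136, 133, 129, 122, 128, 146, 158, 167, 175, 177, 172, 162, 148, 135, 124, 107, 97, 94, 95, 97, 95, 97]
q 288 [176, 168, 160, 152, 148, 145, 143, 155, 168, 176, 187, 189, 187, 174, 162, 150, 135, 122, 120, 139, 162, 180, 184, 189]
q 292 [137, 143, 149, 155, 161, 164, 160, 153, 160, 168, 179, 188, 192, 183, 172, 160, 147, 131, 118, 119, 129, 133, 138, 138]
q 296 [131, 135, 135, 136, 132, 131, 129, 135, 148, 161, 170, 182, 189, 189, 180, 168, 158, 144, 127, 116, 108, 102, 101, 103]
q 299 [131, 132, 133, 132, 134, 125, 113, 108, 124, 147, 162, 174, 181, 183, 179, 165, 155, 139, 126, 107, 102, 96, 94, 96]
```

The spout is now trimmed parallel to the dark line within about 1°. I go to the post.

Request:
{"method": "carry_out", "body": {
  "series": [
    [0.36,0.54,0,0],
    [0.36,0.54,0,0],
    [0,0,-0.4,0],
    [0,0,-0.7,0],
    [0,0,-0.6,0]
  ],
  "fingers": 0
}}

```text
t: 22.2
eef_pos: [624.3, 261.9, 104.8]
tcp_rot: [-3.142, -0.0, 2.015]
ft_force: [0.9, 0.2, -0.3]
opening: 0.501
grip_force: 0.0
```

Request:
{"method": "carry_out", "body": {
  "series": [
    [0,0,-0.5,0],
    [0,0,-0.24,0],
    [0,0,0,0],
    [0,0,0,0],
    [0,0,0,0]
  ]
}}

```text
t: 22.7
eef_pos: [625.5, 261.3, 70.7]
tcp_rot: [3.139, 0.0, 2.014]
ft_force: [-0.6, 0.9, 0.8]
opening: 0.502
grip_force: 0.0
```

Request:
{"method": "carry_out", "body": {
  "series": [
    [0,0,0,0],
    [0,0,0,0],
    [0,0,0,0],
    [0,0,0,0],
    [0,0,0,0]
  ],
  "fingers": 0.9
}}

```text
t: 23.2
eef_pos: [622.7, 260.1, 68.9]
tcp_rot: [-3.136, -0.0, 2.015]
ft_force: [-10.4, -7.6, 15.5]
opening: 0.139
grip_force: 30.1
```

Request:
{"method": "carry_out", "body": {
  "series": [
    [-0.035,-0.02,0,0],
    [0.045,-0.19,0,0],
    [0.01,-0.195,0,0],
    [-0.03,-0.195,0,0],
    [0,0,0,0]
  ]
}}

```text
t: 23.7
eef_pos: [625.6, 230.5, 69.3]
tcp_rot: [3.138, 0.0, 2.013]
ft_force: [5.1, -0.1, -4.1]
opening: 0.14
grip_force: 30.0
```

Request:
{"method": "carry_out", "body": {
  "series": [
    [-0.065,-0.185,0,0],
    [-0.1,-0.165,0,0],
    [-0.13,-0.145,0,0],
    [0,0,0,0],
    [0,0,0,0]
  ]
}}

```text
t: 24.2
eef_pos: [614.0, 203.6, 69.6]
tcp_rot: [3.134, 0.005, 2.013]
ft_force: [19.3, -16.7, -7.8]
opening: 0.144
grip_force: 30.0
```

Request:
{"method": "carry_out", "body": {
  "series": [
    [0.0,-0.14,0,0],
    [-0.1,-0.07,0,0],
    [-0.15,-0.04,0,0],
    [0,0,0,0],
    [0,0,0,0]
  ]
}}

```text
t: 24.7
eef_pos: [598.7, 191.8, 69.4]
tcp_rot: [3.139, 0.003, 2.014]
ft_force: [5.8, -12.7, -2.1]
opening: 0.142
grip_force: 30.0
```

Request:
{"method": "carry_out", "body": {
  "series": [
    [-0.08,-0.04,0,0],
    [-0.06,-0.02,0,0],
    [0,0,0,0],
    [0,0,0,0],
    [0,0,0,0]
  ]
}}

```text
t: 25.2
eef_pos: [593.9, 190.6, 69.5]
tcp_rot: [3.134, 0.003, 2.014]
ft_force: [15.9, -2.8, -8.8]
opening: 0.141
grip_force: 30.0
```

Request:
{"method": "carry_out", "body": {
  "series": [
    [-0.05,-0.02,0,0],
    [0,0,0,0],
    [0,0,0,0],
    [0,0,0,0],
    [0,0,0,0]
  ]
}}

```text
t: 25.7
eef_pos: [593.6, 190.5, 69.6]
tcp_rot: [3.128, 0.003, 2.013]
ft_force: [27.5, 4.4, -15.7]
opening: 0.141
grip_force: 30.0
```

The stop is reached, with force rising and no motion. I relax, release and rise.

Request:
{"method": "carry_out", "body": {
  "series": [
    [0.09,0.03,0,0],
    [0,0,0,0],
    [0,0,0,0],
    [0,0,0,0],
    [0,0,0,0]
  ]
}}

```text
t: 26.2
eef_pos: [594.1, 190.6, 69.4]
tcp_rot: [3.138, 0.002, 2.014]
ft_force: [7.2, -4.3, -2.5]
opening: 0.142
grip_force: 30.0
```

Request:
{"method": "carry_out", "body": {
  "series": [
    [0,0,0,0],
    [0,0,0,0],
    [0,0,0,0],
    [0,0,0,0],
    [0,0,0,0]
  ],
  "fingers": 0
}}

```text
t: 26.7
eef_pos: [592.0, 191.3, 69.1]
tcp_rot: [3.142, -0.0, 2.014]
ft_force: [-0.0, -0.3, -0.3]
opening: 0.478
grip_force: 0.0
```

Request:
{"method": "carry_out", "body": {
  "series": [
    [0,0,0.4,0],
    [0,0,0.8,0],
    [0,0,0.8,0],
    [0,-0.4,0.3,0],
    [0,-0.6,0,0]
  ]
}}

```text
t: 27.2
eef_pos: [592.8, 142.0, 187.0]
tcp_rot: [3.137, 0.001, 2.016]
ft_force: [0.1, -1.1, 0.5]
opening: 0.503
grip_force: 0.0
```

Request:
{"method": "carry_out", "body": {
  "series": [
    [0,-0.4,0,0],
    [0,0,0,0],
    [0,0,0,0],
    [0,0,0,0],
    [0,0,0,0]
  ]
}}

```text
t: 27.7
eef_pos: [592.0, 122.1, 184.0]
tcp_rot: [-3.142, -0.0, 2.015]
ft_force: [-0.1, 0.7, -0.4]
opening: 0.502
grip_force: 0.0
```

Run:
```python
from h import *
np.set_printoptions(precision=1,suppress=True)
s=env.state();print(s["eef_pos"],s["opening"],s["ft_force"])
c=snap("wrist","z");im=cv2.imread("pics/z_raw.png").astype(float)
# rectify to world planes in the tester frame
def rect(z,x0,x1,y0,y1,st=1):
    xs=np.arange(x0,x1,st);ys=np.arange(y0,y1,st);R=np.array([[np.cos(.338),-np.sin(.338)],[np.sin(.338),np.cos(.338)]])
    mp=np.array([[proj("wrist",(*(R@[x,y]+[559.6,291]),z),c) for x in xs] for y in ys],np.float32)
    return xs,ys,cv2.remap(im,mp[...,0],mp[...,1],1).mean(2)
xs,ys,g=rect(99.5,-25,40,-125,-70)
m=g<45;yy,xx=np.nonzero(m);print("post top dark centroid",xs[xx].mean() if m.any() else None,ys[yy].mean() if m.any() else None,m.sum())
xs,ys,g=rect(61.5,-20,21,-78,-16)
for y in(-90+14,-72,-68,-32,-30,-28,-26,-24):print(y,g[list(ys).index(y)].astype(int)[::2].tolist())
```

```text
[592.  122.1 184. ] 0.5019489859055886 [-0.1  0.7 -0.4]
post top dark centroid -7.311475409836065 -101.15573770491804 122
-76 [130, 131, 130, 125, 105, 94, 99, 159, 185, 184, 185, 187, 173, 134, 125, 126, 128, 129, 128, 129, 127]
-72 [128, 129, 130, 130, 114, 93, 97, 157, 184, 184, 185, 186, 171, 134, 127, 128, 127, 129, 129, 129, 127]
-68 [129, 130, 131, 127, 106, 92, 96, 155, 184, 185, 185, 188, 172, 138, 130, 128, 128, 130, 143, 171, 205]
-32 [222, 236, 251, 253, 253, 244, 212, 239, 254, 254, 254, 254, 253, 249, 250, 252, 253, 242, 230, 227, 231]
-30 [242, 253, 252, 248, 238, 213, 170, 233, 254, 254, 254, 254, 253, 238, 233, 240, 249, 252, 251, 238, 231]
-28 [253, 250, 237, 220, 205, 192, 162, 234, 254, 254, 254, 254, 253, 235, 225, 227, 230, 241, 251, 253, 243]
-26 [248, 232, 203, 201, 222, 245, 241, 245, 254, 254, 254, 254, 253, 250, 250, 246, 234, 231, 229, 249, 252]
-24 [226, 200, 210, 251, 254, 254, 253, 250, 254, 254, 254, 254, 253, 253, 254, 254, 252, 241, 229, 232, 248]
```

The clamp bar runs parallel to the tester's y axis through the pivot and over the flange, so it is home. Handing in.

```bash
python3 -c "
from cell import env
print(env.job_done())"
```

```text
the job is handed in; nothing more can be done
None
```

I opened the clamp, seated the single-spout holder with its spout within about 1° of the inlet's middle (by camera estimate), swung the clamp back to its home stop, and handed the job in at about 28 s, with no verdict returned.

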